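# Mix a settled filler tub on a press-to-run bench shaker

### The job

The filler in the tub has settled and needs mixing on the press-to-run shaker. Lift the wooden offcut off the shaker's pad and lay it flat on the brown carton; then press the filler tub squarely down on the middle of the sprung pad until the pad is fully down, hold it there for at least one second, and stand the tub back where it stood in the rack. Keep the tub upright throughout, and leave the oil bottle, the tall glue bottle and the tape measure where they are.

Things in the scene. Friction and masses are not known exactly. Their poses are not given: they have to be found in the camera images.
- filler_tub: Plastic tub, round, 70 mm over the lid and 67 mm over the body, 66 mm high (lid is the top 14 mm, fixed). About 0.31 kg, varying. Origin: centre of its underside, z up. Stands upright in one bay of the rack.
- oil_bottle: Slim round bottle: body 40 mm across and 87 mm high, then a narrow spout 17 mm across up to 118 mm. Origin: centre of its underside. Stands in another bay of the rack; a bystander, leave alone.
- glue_bottle: Tall bottle, body 51 mm across and about 130 mm high, pointed nozzle up to 184 mm. Origin: centre of its underside. Stands in the third bay of the rack; a bystander, leave alone. Which of the three containers is in which bay varies.
- rack: Fixed plywood rack, origin under its centre, yaw varies. Base board 100 (x) x 330 (y) mm, top at z = 10 mm. Four fins 10 mm thick, 90 mm deep (x), up to z = 60 mm, at y = -157.5, -52.5, 52.5, 157.5 mm, make three bays 95 mm wide (centres y = -105, 0, 105 mm), open front, back and top. The tub leaves only 12 mm to each fin: grip along the rack's x axis.
- shaker: Fixed grey bench shaker. Origin on the bench under the pad's axis. Housing from x = -50 to +90 mm, y = -52 to +52 mm, top at z = 46 mm (flat collar round the pad to 49 mm); a control head stands on it behind the pad from x = 64 to 90 mm, y = -45 to 45 mm, up to z = 96 mm. The yaw varies.
- pad_top (a point): Centre of the flat top of the shaker's round sprung pad, 84 mm in diameter; it moves with the pad. 66 mm above the bench when up, 56 mm when fully down.
- shaker_pad (a joint): Travel of the pad, m: 0 = up, 0.010 = fully down on its stop. Spring: starts to yield at about 6 N, fully down at 13 N (the weight of what stands on it helps but is not enough to move it). Springs back when let go.
- offcut: Plain wooden offcut 44 (x) x 85 (y) x 19 (z) mm, origin at the centre of its underside. Lies flat on the pad at the start, yaw varies.
- carton: Fixed closed flat brown carton 222 (x) x 153 (y) x 62 (z) mm, origin at the centre of its underside. The offcut goes flat on its top (z = 62 mm), its centre anywhere on it at least 10 mm inside the edges.
- tape_measure: Loose tape measure, 43 (x) x 98 (y) x 66 mm high, origin at its underside; a bystander between rack and shaker, leave alone.
- paint_tin: Fixed round tin with bail handle, 103 x 125 mm, 121 mm high, origin at the centre of its underside; an obstacle between rack and shaker, toward the cabinets. Tall fixed cabinets stand behind it and behind the rack, their fronts at about world x = 0.72 m for y above -0.17 m: keep the wrist clear of them.
Things that resemble listed ones, but are neither listed nor needed, are in the scene too. There is more than one size of the offcut; the one meant has the size given above.

How it is judged:
By the outcome, as a careful person would: the job done as asked, in the order asked, and still so for the second after the job is handed in, with the robot touching nothing.
It also fails if it takes over 61 s, if anything falls off the work surface, if the arm or the gripper's body presses on something with over 40 N, if the wrist force passes 120 N, or if a joint passes its speed limit or range.

### The arm

A 6-joint arm with a two-finger parallel gripper is mounted at the origin on a cart in front of the work surface, level with it; the furniture and walls round the work are solid. World frame = base frame: x ahead of the robot, y to its left, z up, the work surface at z = 0. Lengths are in m, angles in degrees, forces in N, time in s.
With the tool pointing down it reaches from about 0.4 to 0.825 m from the base axis. Payload 7 kg.
Tool frame: the origin (TCP) lies midway between the tips of the shut fingers; the grasp point (between the pads) lies 19 mm behind it (ctrl.hold_point_z is the distance from the TCP to the grasp point, in m); z points along the fingers, y is the line along which they close (so a half turn about z gives the same grasp; the last joint's range is limited). The gripper opens to 88 mm and grips with 3 to 60 N. Pads are 19 mm wide; open, the fingers measure 130 mm over their backs; the gripper's body (78 mm by 193 mm) begins 47 mm behind the grasp point.
Start: joints at [88.814, 20.546, 0.682, 0, -70.136, -16.507], TCP at [0.205, 0.643, 0.227] pointing down, gripper open.
Joint ranges: [-176.03, 176.03], [-82.01, 121.73], [-58.28, 71.71], [-173.87, 95.51], [-174.79, -0.11], [-173.66, 173.66]. Speed limits (degrees/s): [136.94, 136.94, 172.46, 180, 180, 180].

### API

Orientations are given as [roll, pitch, yaw] about the fixed x, y, z axes, in that order (R = Rz(yaw) Ry(pitch) Rx(roll)).
In Python, from plant import ctrl gives the robot as it stands.
- The arm moves only by the tool apply_moves, never from a script. Its argument "deltas" is a list of rows, each an object with "fingers": the finger opening in mm, from 0 to 87.6; "delta_pos": the shift along the tool's x, y, z in mm, a list of three; "angular": the turn, a rotation vector about the tool's x, y, z in degrees, a list of three. A call has 1 to 10 rows; each row is the pose to reach, as a shift and turn from the pose commanded when the call began, along the tool's axes at that moment; what a row does not reach only later rows make up. A row lasts 1/10 s, in which the tool goes at most 50 mm and 8.59 degrees, less where a joint would pass 70% of its speed; a pose out of reach is approached as far as the arm can. A call with a gripper value outside its range is refused whole. The fingers move at their own pace and stop on an object; the grip force is fixed at half the most. Time passes only in rows, so rows that repeat a pose let the fingers close. It gives the time, the measured TCP pose, the force, the opening and the grip force at its end, in the units of the state.
- ctrl.get_obs(): the state, without advancing time (a new reading comes with each control period).
- ctrl.snapshot(name): name is "side" or "top" or "wrist"; returns the picture (384x512x3 uint8, red, green, blue); there is no depth.
- ctrl.camera_params(name): a dict with "fx", "fy", "cx", "cy" (pixels), "cam_to_world" (4x4, takes a point from camera to world coordinates); the wrist camera has in their place "mount" (4x4, takes a point from camera to tool coordinates, whose origin is the TCP and whose axes are the flange's). Camera axes: x right, y up, looking along -z (the intrinsics and any distortion apply to the point x, -y, -z); pixel columns grow to the right and rows downward; lengths in m; the calibration is good to about 2 mm. A picture is of the moment at which its call begins: read the wrist's pose just before it. camera_params takes no time and is no camera call.
- ctrl.close_job(): hands the job in; it is judged then, once.
The state is a dict: "clock": time; "joint_pos": joint angles; "qvel": joint speeds; "tau": joint torques, N m; "tool_pos": TCP position; "orientation": TCP orientation; "force": force on the tool from outside, world axes, zero at the start; "moment": the same for the moment, N m; "opening": finger opening in m; "gripper_force": force on a finger pad.
Only numpy, scipy, OpenCV 4.12 (cv2) and the standard library are available. Lean on these libraries where they do the work, as an engineer would, in place of code of your own. Each camera call takes 0.05 s, during which the arm holds its last target. There are 200 camera calls.

## Working session

There is one attempt and no reset: what is moved stays moved. The work goes in short steps, Python scripts to look and compute and a tool call to move; the robot and the scene stay as the last step left them, time stands still between calls to the robot, and variables do not carry over. Pictures are saved under pics/ and viewed, at most 10 in all, crops included, and the job is handed in when it is done.

Besides the shell and the picture viewer there is one more tool, called after ">>>" as name(argument=value, ...) on one line, values as JSON. apply_moves: Moves the arm, as the interface text tells. Its arguments: {"type":"object","properties":{"deltas":{"type":"array"}},"required":["deltas"]}

```bash
ls; mkdir -p pics
python3 - <<'E'
from plant import ctrl
import cv2,json
for n in("side","top","wrist"):
    p=ctrl.camera_params(n); print(n,{k:(v.tolist() if hasattr(v,'tolist') else v) for k,v in p.items()})
    cv2.imwrite(f"pics/{n}0.png",ctrl.snapshot(n)[:,:,::-1])
o=ctrl.get_obs();print(o)
E
```

```text
pics
side {'fx': 353.878782008782, 'fy': 353.878782008782, 'cx': 255.89692604938196, 'cy': 191.87303365401803, 'cam_to_world': [[0.9206014602853029, 0.22964691992140823, -0.3158405349083267, 0.17746870851246827], [-0.39050173724316395, 0.5389824698935057, -0.746328540495114, -0.7887552639968747], [-0.0011595389767669652, 0.8104074218059126, 0.5858655700339925, 0.6989374795973406], [0.0, 0.0, 0.0, 1.0]]}
top {'fx': 429.0363068921532, 'fy': 429.0363068921532, 'cx': 254.41220198506838, 'cy': 192.24219095351359, 'cam_to_world': [[0.01311756883828367, 0.9904507095576844, -0.13724183518319885, 0.360262303704726], [-0.9999137841541385, 0.013075050260672887, -0.0012113295306998423, -0.0003130709865555759], [0.0005946816996974547, 0.13724589246079572, 0.9905368298838342, 1.4456505799476402], [0.0, 0.0, 0.0, 1.0]]}
wrist {'fx': 307.9976021676343, 'fy': 307.9976021676343, 'cx': 255.20879364130684, 'cy': 189.4970195933794, 'mount': [[9.346544636460051e-05, 0.9626118129998109, 0.2708846410142637, 0.07330504767881531], [0.9999999360292987, -0.00018349701742443152, 0.00030703459570879813, 0.00040784007034644354], [0.0003452616525210993, 0.2708845949884577, -0.962611768571489, -0.1582277146825894], [0.0, 0.0, 0.0, 1.0]]}
{'clock': 0.15, 'joint_pos': array([ 8.88153221e+01,  2.05833143e+01,  6.46701216e-01, -1.23945824e-02,
       -7.01371147e+01, -1.65060512e+01]), 'qvel': array([ 0.07012225, -0.12643831,  0.19359609,  0.02494534,  0.0658702 ,
       -0.02225711]), 'tau': array([-1.33296566e-03, -5.83272493e+01,  2.93289381e+01,  7.00116232e+00,
        8.81384884e-03, -9.86550276e-05]), 'tool_pos': array([0.20505514, 0.64271783, 0.22583686]), 'orientation': array([ 1.79926000e+02, -9.77581408e-03, -1.76949416e+01]), 'force': array([-0.38736385, -0.30085077, -0.28704525]), 'moment': array([-0.04010817, -0.05137221,  0.06759662]), 'gripper_force': 0.0, 'opening': 0.08742260629918927}
```

View pics/top0.png

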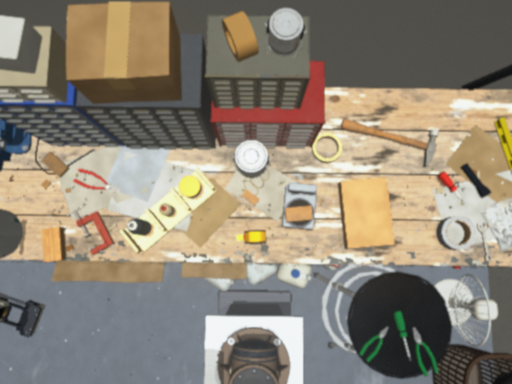

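View pics/side0.png

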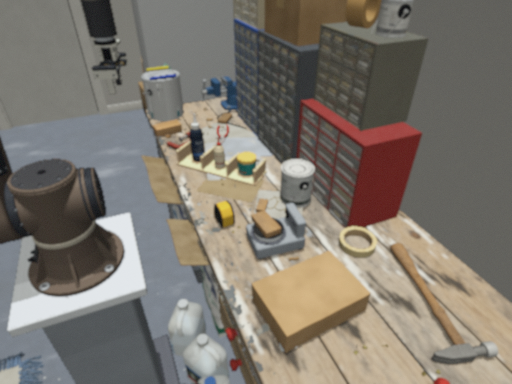

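The top view shows the rack at about (165,210), with the tub's yellow lid at (190,187), oil at (167,210) and glue at (138,228). The shaker with the offcut is at (299,205), the carton at (367,213) and the paint tin at (251,157). The side view agrees.

```bash
cat > h.py <<'E'
from plant import ctrl
import numpy as np, cv2
from scipy.spatial.transform import Rotation as R
def tool():
    o=ctrl.get_obs(); T=np.eye(4); T[:3,:3]=R.from_euler('xyz',o['orientation'],degrees=True).as_matrix(); T[:3,3]=o['tool_pos']; return T
def cam(name,T=None):
    p=ctrl.camera_params(name)
    C=np.array(p['cam_to_world']) if name!='wrist' else (tool() if T is None else T)@np.array(p['mount'])
    return p,C
def cast(pc,u,v,z):
    p,C=pc; uv=np.atleast_2d(np.c_[u,v]).astype(float)
    d=np.c_[(uv[:,0]-p['cx'])/p['fx'],-(uv[:,1]-p['cy'])/p['fy'],-np.ones(len(uv))]@C[:3,:3].T
    return C[:3,3]+d*((z-C[2,3])/d[:,2])[:,None]
def proj(pc,P):
    p,C=pc; q=(np.atleast_2d(P)-C[:3,3])@C[:3,:3]
    return np.c_[p['cx']-p['fx']*q[:,0]/q[:,2],p['cy']+p['fy']*q[:,1]/q[:,2]]
def wrist(fn):
    T=tool(); im=np.ascontiguousarray(ctrl.snapshot('wrist')[:,:,::-1]); cv2.imwrite(fn,im); np.save(fn+'.npy',T); return im,cam('wrist',T)
def delta(pos,yaw=None):
    "tool-frame move from the current pose to TCP pos, pointing down, tool x at given yaw"
    T=tool(); Rd=R.from_euler('xyz',[180,0,yaw],degrees=True).as_matrix() if yaw is not None else T[:3,:3]
    print('dpos',np.round(T[:3,:3].T@(np.array(pos)-T[:3,3])*1000,1),'rot',np.round(R.from_matrix(T[:3,:3].T@Rd).as_rotvec(degrees=True),1))
E
python3 - <<'E'
from h import *
im=cv2.imread('pics/top0.png'); hsv=cv2.cvtColor(im,cv2.COLOR_BGR2HSV); pc=cam('top')
for n,u,v,z in (('tub',190,187,.076),('off',299,213,.085),('shaker head',301,188,.096),('carton',367,213,.062),('glue',138,228,.19),('oil',167,210,.128),('tape',255,237,.066),('tin',251,157,.12)):
    print(n,np.round(cast(pc,u,v,z),3)[0], hsv[v,u])
cv2.imwrite('pics/c1.png',cv2.resize(im[145:265,110:410],None,fx=2.6,fy=2.6,interpolation=cv2.INTER_CUBIC))
E
```

```text
tub [0.564 0.209 0.076] [ 30 135 245]
off [ 0.484 -0.141  0.085] [ 16 127 217]
shaker head [ 0.563 -0.147  0.096] [ 97  10 219]
carton [ 0.489 -0.364  0.062] [ 20 119 241]
glue [0.424 0.34  0.19 ] [60  7 72]
oil [0.484 0.27  0.128] [ 22  74 201]
tape [ 0.407 -0.002  0.066] [ 28 210 244]
tin [0.656 0.014 0.12 ] [100   3 247]
```

View pics/c1.png

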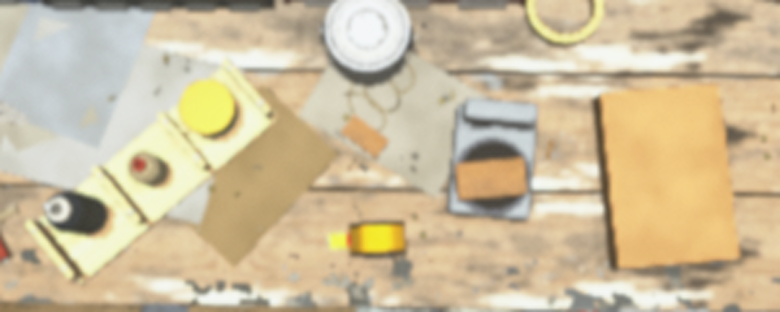

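The crop shows the offcut at (490,178) lying across the pad, with the head behind it at (500,112). The rack runs diagonally, with the tub in its lower-y bay. I'll move above the shaker.

Run:
```python
from h import *
delta([.42,.38,.32],-50); delta([.485,-.14,.30],-90)
```

```text
dpos [284.6 185.1 -93.9] rot [ 0.1 -0.  32.3]
dpos [504.6 660.7 -73.2] rot [ 0.1 -0.1 72.3]
```

>>> apply_moves(deltas=[{"fingers": 87, "delta_pos": [285, 185, -94], "angular": [0, 0, 32]}, {"fingers": 87, "delta_pos": [285, 185, -94], "angular": [0, 0, 32]}, {"fingers": 87, "delta_pos": [285, 185, -94], "angular": [0, 0, 32]}, {"fingers": 87, "delta_pos": [285, 185, -94], "angular": [0, 0, 32]}, {"fingers": 87, "delta_pos": [285, 185, -94], "angular": [0, 0, 50]}, {"fingers": 87, "delta_pos": [285, 185, -94], "angular": [0, 0, 50]}, {"fingers": 87, "delta_pos": [285, 185, -94], "angular": [0, 0, 60]}, {"fingers": 87, "delta_pos": [505, 661, -73], "angular": [0, 0, 72]}, {"fingers": 87, "delta_pos": [505, 661, -73], "angular": [0, 0, 72]}, {"fingers": 87, "delta_pos": [505, 661, -73], "angular": [0, 0, 72]}])

```text
clock: 1.15
tool_pos: [0.4377, 0.2313, 0.3139]
orientation: [180.0, -0.0, -89.9]
force: [1.0, 0.4, 0.2]
opening: 0.0867
gripper_force: 0.0
```

Run:
```python
from h import *
print(tool()[:3,3]); delta([.485,-.14,.30],-90)
```

```text
[0.43770544 0.23128463 0.31385852]
dpos [371.4 -46.7  13.9] rot [ 0.  -0.   0.1]
```

>>> apply_moves(deltas=[{"fingers": 87, "delta_pos": [350, -46, 14], "angular": [0, 0, 0]}, {"fingers": 87, "delta_pos": [350, -46, 14], "angular": [0, 0, 0]}, {"fingers": 87, "delta_pos": [350, -46, 14], "angular": [0, 0, 0]}, {"fingers": 87, "delta_pos": [350, -46, 14], "angular": [0, 0, 0]}, {"fingers": 87, "delta_pos": [350, -46, 14], "angular": [0, 0, 0]}, {"fingers": 87, "delta_pos": [350, -46, 14], "angular": [0, 0, 0]}, {"fingers": 87, "delta_pos": [350, -46, 14], "angular": [0, 0, 0]}, {"fingers": 87, "delta_pos": [350, -46, 14], "angular": [0, 0, 0]}, {"fingers": 87, "delta_pos": [350, -46, 14], "angular": [0, 0, 0]}, {"fingers": 87, "delta_pos": [350, -46, 14], "angular": [0, 0, 0]}])

```text
clock: 2.15
tool_pos: [0.4856, -0.1159, 0.3]
orientation: [180.0, 0.0, -89.7]
force: [-0.4, 0.5, -0.4]
opening: 0.0868
gripper_force: 0.0
```

Run:
```python
from h import *
im,pc=wrist('pics/w1.png'); print(tool()[:3,3]);
```

```text
[ 0.48565867 -0.11545732  0.30015386]
```

View pics/w1.png

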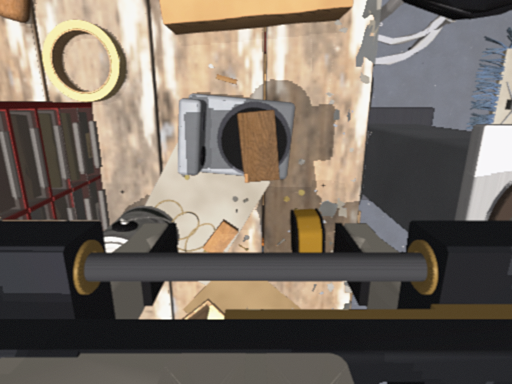

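The wrist view shows the offcut at (258,146), slightly rotated, the dark pad disc at about (253,138), and the control head at (192,135). The fingers are at the bottom.

```bash
cat >> h.py <<'E'
def big(mask):
    c,_=cv2.findContours(mask.astype(np.uint8),cv2.RETR_EXTERNAL,cv2.CHAIN_APPROX_NONE); return max(c,key=cv2.contourArea)[:,0]
E
python3 - <<'E'
from h import *
im=cv2.imread('pics/w1.png'); T=np.load('pics/w1.png.npy'); pc=cam('wrist',T); hsv=cv2.cvtColor(im,cv2.COLOR_BGR2HSV)
print(hsv[146,258],hsv[140,230],hsv[110,225],hsv[135,290],hsv[100,258])
win=np.zeros(im.shape[:2],bool); win[85:195,170:310]=1
H,S,V=cv2.split(hsv)
c=big(win&(S>70)&(H<20)&(V>50)&(np.arange(512)[None]>234))
P=cast(pc,c[:,0],c[:,1],.085)
r=cv2.minAreaRect((P[:,:2]*1000).astype(np.float32)); print('offcut top',r)
b=big(win&(V<100)&(S<70)); print(b.min(0),b.max(0))
Q=cast(pc,b[:,0],b[:,1],.066); print('dark',cv2.minEnclosingCircle((Q[:,:2]*1000).astype(np.float32)))
s=big(win&(V>110)&(S<45)); Q=cast(pc,s[:,0],s[:,1],.046);print('house',cv2.minAreaRect((Q[:,:2]*1000).astype(np.float32)))
v=im.copy()
for k,col in((c,(0,255,0)),(b,(0,0,255)),(s,(255,0,0))): cv2.polylines(v,[k],True,col,1)
cv2.imwrite('pics/w1c.png',cv2.resize(v[80:200,160:320],None,fx=4,fy=4,interpolation=cv2.INTER_NEAREST))
E
```

```text
[ 14 121 137] [ 0  8 31] [108   8 154] [120   9  84] [105   9 109]
offcut top ((466.6085510253906, -141.49188232421875), (76.46196746826172, 130.50503540039062), 5.536585807800293)
[217 102] [290 171]
dark ((487.4080505371094, -144.4493408203125), 46.79049301147461)
house ((535.642822265625, -138.700927734375), (137.9689178466797, 144.30189514160156), 0.28572192788124084)
```

View pics/w1c.png

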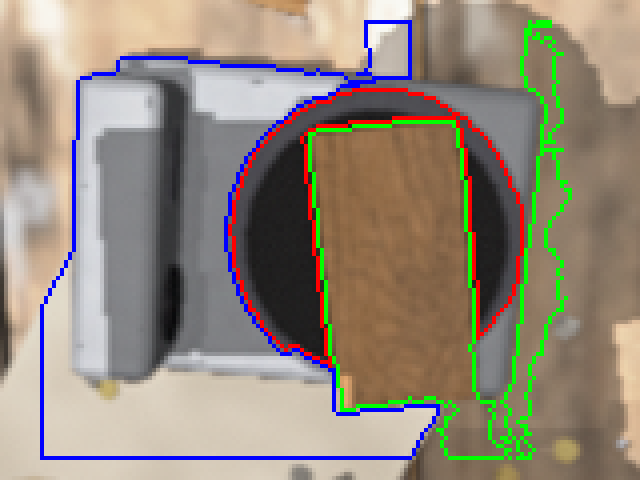

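The crop shows the offcut's corners clearly at about (311,131), (458,122), (475,401) and (341,406). The pad is the inner black disc, and the red outline includes the collar ring.

Run:
```python
from h import *
im=cv2.imread('pics/w1.png'); T=np.load('pics/w1.png.npy'); pc=cam('wrist',T); V=cv2.cvtColor(im,cv2.COLOR_BGR2HSV)[:,:,2]
k=np.array([[311,131],[458,122],[475,401],[341,406]])/4-.5+[160,80]
P=cast(pc,k[:,0],k[:,1],.085)[:,:2]*1000; print(P.round(0),P.mean(0),np.linalg.norm(P-np.roll(P,-1,0),axis=1))
d=(P[3]+P[2]-P[0]-P[1]); print('long axis',np.degrees(np.arctan2(d[1],d[0])))
win=np.zeros(V.shape,np.uint8); win[95:180,205:300]=1
m=cv2.morphologyEx((win&(V<50)).astype(np.uint8),cv2.MORPH_OPEN,np.ones((3,3)))
ys,xs=np.nonzero(m); print(xs.min(),xs.max(),ys.min(),ys.max())
h=cv2.convexHull(np.c_[xs,ys].astype(np.int32))[:,0]
Q=cast(pc,h[:,0],h[:,1],.066); print('pad',cv2.minEnclosingCircle((Q[:,:2]*1000).astype(np.float32)))
# shaker yaw from head edges (crop): front-left/back corners on top z=.096
k=np.array([[78,80],[75,372]])/4-.5+[160,80]; P=cast(pc,k[:,0],k[:,1],.096); print('head back',P.round(3))
```

```text
[[ 507. -179.]
 [ 464. -181.]
 [ 457.  -97.]
 [ 499.  -95.]] [ 481.6209784  -138.04409938] [43.24475438 84.55247237 41.84253086 83.71006339]
long axis 95.33287159686863
222 286 108 168
pad ((487.7507629394531, -142.6829833984375), 41.29813003540039)
head back [[ 0.572 -0.192  0.096]
 [ 0.578 -0.108  0.096]]
```

Run:
```python
from h import *
delta([.4815,-.138,.13],-84.7);delta([.4815,-.138,.07],-84.7)
```

```text
dpos [ 22.6   4.3 170.1] rot [-0.   0.  -4.9]
dpos [ 22.6   4.3 230.1] rot [-0.   0.  -4.9]
```

>>> apply_moves(deltas=[{"fingers": 62, "delta_pos": [22.5, 4.3, 40], "angular": [0, 0, -5]}, {"fingers": 62, "delta_pos": [22.5, 4.3, 90], "angular": [0, 0, -5]}, {"fingers": 62, "delta_pos": [22.5, 4.3, 140], "angular": [0, 0, -5]}, {"fingers": 62, "delta_pos": [22.5, 4.3, 170], "angular": [0, 0, -5]}, {"fingers": 62, "delta_pos": [22.5, 4.3, 190], "angular": [0, 0, -5]}, {"fingers": 62, "delta_pos": [22.5, 4.3, 210], "angular": [0, 0, -5]}, {"fingers": 62, "delta_pos": [22.5, 4.3, 225], "angular": [0, 0, -5]}, {"fingers": 62, "delta_pos": [22.5, 4.3, 230], "angular": [0, 0, -5]}, {"fingers": 62, "delta_pos": [22.5, 4.3, 230], "angular": [0, 0, -5]}])

```text
clock: 3.1
tool_pos: [0.4815, -0.1378, 0.0699]
orientation: [179.9, -0.0, -84.6]
force: [0.7, 0.5, 0.8]
opening: 0.0617
gripper_force: 0.0
```

>>> apply_moves(deltas=[{"fingers": 30, "delta_pos": [0, 0, 0], "angular": [0, 0, 0]}, {"fingers": 30, "delta_pos": [0, 0, 0], "angular": [0, 0, 0]}, {"fingers": 30, "delta_pos": [0, 0, 0], "angular": [0, 0, 0]}, {"fingers": 30, "delta_pos": [0, 0, 0], "angular": [0, 0, 0]}, {"fingers": 30, "delta_pos": [0, 0, 0], "angular": [0, 0, 0]}, {"fingers": 30, "delta_pos": [0, 0, 0], "angular": [0, 0, 0]}])

```text
clock: 3.7
tool_pos: [0.482, -0.1388, 0.0707]
orientation: [-179.9, 0.0, -84.7]
force: [-0.1, 2.1, 6.1]
opening: 0.0435
gripper_force: 30.0
```

>>> apply_moves(deltas=[{"fingers": 30, "delta_pos": [0, 0, -20], "angular": [0, 0, 0]}, {"fingers": 30, "delta_pos": [0, 0, -60], "angular": [0, 0, 0]}, {"fingers": 30, "delta_pos": [40, 2, -80], "angular": [0, 0, 0]}, {"fingers": 30, "delta_pos": [85, 5, -80], "angular": [0, 0, 0]}, {"fingers": 30, "delta_pos": [130, 8, -80], "angular": [0, 0, 0]}, {"fingers": 30, "delta_pos": [175, 11, -80], "angular": [0, 0, 0]}, {"fingers": 30, "delta_pos": [210, 14, -70], "angular": [0, 0, 0]}, {"fingers": 30, "delta_pos": [226, 14, -50], "angular": [0, 0, 0]}, {"fingers": 30, "delta_pos": [226, 14, -25], "angular": [0, 0, 0]}, {"fingers": 30, "delta_pos": [226, 14, -8], "angular": [0, 0, 0]}])

```text
clock: 4.7
tool_pos: [0.4872, -0.3658, 0.076]
orientation: [179.9, 0.1, -84.8]
force: [-0.3, 1.0, -0.2]
opening: 0.0437
gripper_force: 30.0
```

Run:
```python
from h import *
o=ctrl.get_obs(); print(o['tool_pos'],o['opening'],o['force'],o['gripper_force'])
```

```text
[ 0.48716087 -0.36581325  0.07598946] 0.043721470309531156 [-0.25947874  0.96718139 -0.1718484 ] 29.987326562404633
```

>>> apply_moves(deltas=[{"fingers": 30, "delta_pos": [0, 0, 5], "angular": [0, 0, 0]}, {"fingers": 30, "delta_pos": [0, 0, 8], "angular": [0, 0, 0]}, {"fingers": 30, "delta_pos": [0, 0, 10], "angular": [0, 0, 0]}, {"fingers": 30, "delta_pos": [0, 0, 11], "angular": [0, 0, 0]}, {"fingers": 30, "delta_pos": [0, 0, 11], "angular": [0, 0, 0]}])

```text
clock: 5.2
tool_pos: [0.4889, -0.3652, 0.0678]
orientation: [-179.9, -0.0, -84.7]
force: [-0.7, 0.4, -0.7]
opening: 0.0438
gripper_force: 30.0
```

>>> apply_moves(deltas=[{"fingers": 30, "delta_pos": [0, 0, 1.5], "angular": [0, 0, 0]}, {"fingers": 30, "delta_pos": [0, 0, 1.5], "angular": [0, 0, 0]}, {"fingers": 55, "delta_pos": [0, 0, 1], "angular": [0, 0, 0]}, {"fingers": 60, "delta_pos": [0, 0, 0], "angular": [0, 0, 0]}, {"fingers": 62, "delta_pos": [0, 0, 0], "angular": [0, 0, 0]}, {"fingers": 70, "delta_pos": [0, 0, -20], "angular": [0, 0, 0]}, {"fingers": 87, "delta_pos": [0, 0, -60], "angular": [0, 0, 0]}, {"fingers": 87, "delta_pos": [0, 0, -110], "angular": [0, 0, 0]}, {"fingers": 87, "delta_pos": [0, 0, -160], "angular": [0, 0, 0]}, {"fingers": 87, "delta_pos": [0, 0, -190], "angular": [0, 0, 0]}])

```text
clock: 6.2
tool_pos: [0.4894, -0.3659, 0.2617]
orientation: [-179.8, -0.2, -84.7]
force: [0.2, 0.8, -0.2]
opening: 0.0869
gripper_force: 0.0
```

Run:
```python
from h import *
cv2.imwrite('pics/top1.png',ctrl.snapshot('top')[:,:,::-1])
print(tool()[:3,3]); delta([.50,.12,.30],-43)
```

```text
[ 0.49070043 -0.36699588  0.26601617]
dpos [-483.8  -55.   -36.7] rot [ -0.3  -0.5 -41.6]
```

Run:
```python
from h import *
delta([.545,.225,.30],-43)
```

```text
dpos [-584.1 -109.6  -36.9] rot [ -0.3  -0.5 -41.6]
```

>>> apply_moves(deltas=[{"fingers": 87, "delta_pos": [-45, -5, -37], "angular": [0, 0, -8]}, {"fingers": 87, "delta_pos": [-90, -10, -37], "angular": [0, 0, -16]}, {"fingers": 87, "delta_pos": [-135, -15, -37], "angular": [0, 0, -24]}, {"fingers": 87, "delta_pos": [-180, -20, -37], "angular": [0, 0, -32]}, {"fingers": 87, "delta_pos": [-225, -25, -37], "angular": [0, 0, -41.6]}, {"fingers": 87, "delta_pos": [-270, -30, -37], "angular": [0, 0, -41.6]}, {"fingers": 87, "delta_pos": [-315, -35, -37], "angular": [0, 0, -41.6]}, {"fingers": 87, "delta_pos": [-360, -40, -37], "angular": [0, 0, -41.6]}, {"fingers": 87, "delta_pos": [-405, -45, -37], "angular": [0, 0, -41.6]}, {"fingers": 87, "delta_pos": [-450, -50, -37], "angular": [0, 0, -41.6]}])

```text
clock: 7.25
tool_pos: [0.4961, 0.0893, 0.294]
orientation: [-180.0, 0.0, -43.1]
force: [1.5, 0.5, 0.1]
opening: 0.0871
gripper_force: 0.0
```

Run:
```python
from h import *
delta([.545,.225,.30],-43)
```

```text
dpos [ -57.  -132.5   -6. ] rot [-0.   0.  -0.1]
```

>>> apply_moves(deltas=[{"fingers": 87, "delta_pos": [-57, -132, -6], "angular": [0, 0, 0]}, {"fingers": 87, "delta_pos": [-57, -132, -6], "angular": [0, 0, 0]}, {"fingers": 87, "delta_pos": [-57, -132, -6], "angular": [0, 0, 0]}, {"fingers": 87, "delta_pos": [-57, -132, -6], "angular": [0, 0, 0]}, {"fingers": 87, "delta_pos": [-57, -132, -6], "angular": [0, 0, 0]}, {"fingers": 87, "delta_pos": [-57, -132, -6], "angular": [0, 0, 0]}])

```text
clock: 7.85
tool_pos: [0.5449, 0.2222, 0.2997]
orientation: [180.0, 0.0, -43.1]
force: [-0.5, -0.2, 0.0]
opening: 0.0867
gripper_force: 0.0
```

Run:
```python
from h import *
im,pc=wrist('pics/w2.png'); a=im; b=cv2.imread('pics/top1.png')[150:260,270:410]
H,S,V=cv2.split(cv2.cvtColor(im,cv2.COLOR_BGR2HSV))
c=big((H>24)&(H<36)&(S>150)&(V>120)); 
for z in(.076,):
    P=cast(pc,c[:,0],c[:,1],z); print(cv2.minEnclosingCircle((P[:,:2]*1000).astype(np.float32)),cv2.minAreaRect((P[:,:2]*1000).astype(np.float32)))
cv2.polylines(a,[c],True,(0,0,255),1)
b=cv2.resize(b,(280,220)); v=np.zeros((384,792,3),np.uint8); v[:,:512]=a; v[:220,512:]=b; cv2.imwrite('pics/v2.png',v); print(tool()[:3,3])
```

```text
((414.6197509765625, 5.366610527038574), 20.28130340576172) ((414.2659606933594, 5.760396957397461), (28.209068298339844, 33.30510711669922), 2.3270859718322754)
[0.54490714 0.22190352 0.30012628]
```

View pics/v2.png

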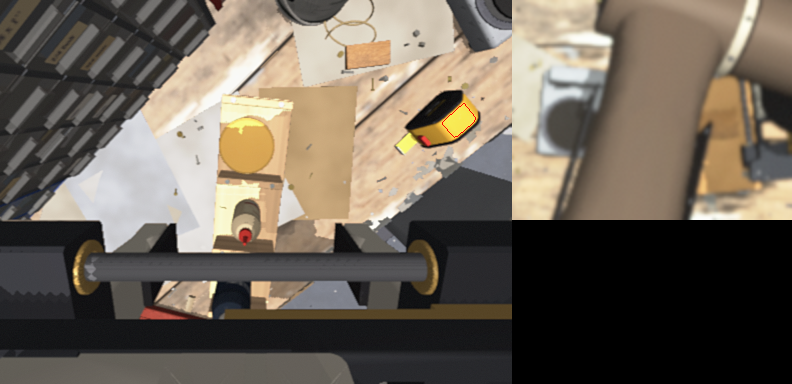

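The wrist view shows the lid at (246,145), between fins at rows about 100 and 178, with the oil bottle below it. In the top view the arm hides the offcut. I'll measure the lid and the fin direction.

Run:
```python
from h import *
im=cv2.imread('pics/w2.png'); pc=cam('wrist',np.load('pics/w2.png.npy')); hsv=cv2.cvtColor(im,cv2.COLOR_BGR2HSV)
H,S,V=cv2.split(hsv); print(hsv[150,240],hsv[125,235],hsv[105,260],hsv[165,210],hsv[145,283])
win=np.zeros(H.shape,bool); win[90:190,205:300]=1
m=(win&(S>135)&(H>17)&(H<35)).astype(np.uint8); m=cv2.morphologyEx(m,cv2.MORPH_OPEN,cv2.getStructuringElement(2,(7,7)))
c=cv2.convexHull(big(m))[:,0]; e=cv2.fitEllipse(big(m)); print(e, c.min(0),c.max(0))
P=cast(pc,c[:,0],c[:,1],.076); print(cv2.minEnclosingCircle((P[:,:2]*1000).astype(np.float32)), P.min(0),P.max(0))
v=im.copy(); cv2.polylines(v,[c],True,(0,0,255),1); cv2.imwrite('pics/v3.png',cv2.resize(v[80:230,190:320],None,fx=4,fy=4,interpolation=cv2.INTER_NEAREST))
```

```text
[ 19 157 218] [ 30 111 251] [ 26  57 248] [ 15   7 227] [ 17  96 226]
((246.43605041503906, 148.15093994140625), (47.73075866699219, 55.71604919433594), 85.56916046142578) [220 125] [273 173]
((567.9771118164062, 215.5504150390625), 34.2032585144043) [0.53462829 0.18149251 0.076     ] [0.60182449 0.24844694 0.076     ]
```

View pics/v3.png

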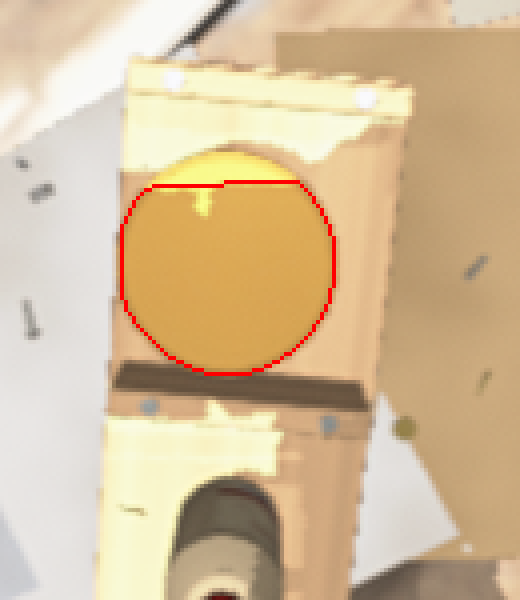

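Run:
```python
from h import *
pc=cam('wrist',np.load('pics/w2.png.npy'))
f=lambda k,z:cast(pc,*((np.array(k,float)/4-.5+[190,80]).T),z)[:,:2]*1000
k=f([[228.5,263],[121,263],[336,263],[228,150],[228,375]],.076); print(k.round(1))
s=f([[173,80],[365,97],[149,406],[328,425],[132,58],[412,88]],.06); print(s.round(1))
for a,b in((0,1),(2,3),(4,5),(0,2),(1,3)):
    d=s[b]-s[a]; print(np.degrees(np.arctan2(d[1],d[0])),np.linalg.norm(d))
print('bay centre',s[:4].mean(0))
delta([k[0,0]/1000,k[0,1]/1000,.15],-48)
```

```text
[[568.5 214.1]
 [591.3 238.4]
 [545.8 189.8]
 [593.4 190.7]
 [542.9 238.7]]
[[620.1 189.4]
 [575.7 149.3]
 [550.9 267.9]
 [505.3 228.8]
 [633.4 194.1]
 [567.7 136.9]]
-137.96639602034318 59.8635993486897
-139.37566430069202 60.05734392112157
-138.9619027505442 87.16678617580513
131.39029509143143 104.67816635193606
131.49400796389222 106.15331963292961
bay centre [563.01036069 208.88181265]
dpos [ 22.6 -10.5 150.1] rot [ 0.  -0.   4.9]
```

>>> apply_moves(deltas=[{"fingers": 87, "delta_pos": [22.5, -10.5, 40], "angular": [0, 0, 5.5]}, {"fingers": 87, "delta_pos": [22.5, -10.5, 90], "angular": [0, 0, 5.5]}, {"fingers": 87, "delta_pos": [22.5, -10.5, 140], "angular": [0, 0, 5.5]}, {"fingers": 87, "delta_pos": [22.5, -10.5, 180], "angular": [0, 0, 5.5]}, {"fingers": 87, "delta_pos": [22.5, -10.5, 200], "angular": [0, 0, 5.5]}, {"fingers": 87, "delta_pos": [22.5, -10.5, 215], "angular": [0, 0, 5.5]}, {"fingers": 87, "delta_pos": [22.5, -10.5, 230], "angular": [0, 0, 5.5]}, {"fingers": 87, "delta_pos": [22.5, -10.5, 242], "angular": [0, 0, 5.5]}, {"fingers": 87, "delta_pos": [22.5, -10.5, 250], "angular": [0, 0, 5.5]}, {"fingers": 87, "delta_pos": [22.5, -10.5, 250], "angular": [0, 0, 5.5]}])

```text
clock: 8.9
tool_pos: [0.5684, 0.2143, 0.0494]
orientation: [179.9, 0.0, -48.6]
force: [-0.5, 0.6, 0.2]
opening: 0.0871
gripper_force: 0.0
```

>>> apply_moves(deltas=[{"fingers": 76, "delta_pos": [0, 0, 0], "angular": [0, 0, 0]}, {"fingers": 72, "delta_pos": [0, 0, 0], "angular": [0, 0, 0]}, {"fingers": 60, "delta_pos": [0, 0, 0], "angular": [0, 0, 0]}, {"fingers": 55, "delta_pos": [0, 0, 0], "angular": [0, 0, 0]}, {"fingers": 55, "delta_pos": [0, 0, 0], "angular": [0, 0, 0]}])

```text
clock: 9.4
tool_pos: [0.569, 0.2153, 0.0508]
orientation: [-180.0, -0.0, -48.6]
force: [-1.2, -0.2, 5.9]
opening: 0.0692
gripper_force: 30.0
```

Run:
```python
from h import *
o=ctrl.get_obs(); print({k:np.round(o[k],4) for k in('tool_pos','orientation','opening','force','moment','gripper_force','joint_pos')})
delta([.488,-.143,.20],0)
```

```text
{'tool_pos': array([0.569 , 0.2153, 0.0508]), 'orientation': array([-1.799554e+02, -1.060000e-02, -4.858070e+01]), 'opening': np.float64(0.0692), 'force': array([-1.237 , -0.162 ,  5.9435]), 'moment': array([-0.1569,  0.6236, -0.0584]), 'gripper_force': np.float64(30.0008), 'joint_pos': array([ 3.91061e+01,  2.37432e+01, -2.00222e+01,  1.22000e-02,
       -4.61896e+01,  2.30480e+00])}
dpos [ 215.1  297.7 -149.4] rot [ -0.   -0.  -48.6]
```

>>> apply_moves(deltas=[{"fingers": 55, "delta_pos": [0, 0, -10], "angular": [0, 0, 0]}, {"fingers": 55, "delta_pos": [0, 0, -35], "angular": [0, 0, 0]}, {"fingers": 55, "delta_pos": [0, 0, -70], "angular": [0, 0, 0]}, {"fingers": 55, "delta_pos": [0, 0, -110], "angular": [0, 0, 0]}, {"fingers": 55, "delta_pos": [0, 0, -140], "angular": [0, 0, 0]}, {"fingers": 55, "delta_pos": [10, 15, -150], "angular": [0, 0, -4]}, {"fingers": 55, "delta_pos": [30, 42, -150], "angular": [0, 0, -10]}, {"fingers": 55, "delta_pos": [50, 70, -150], "angular": [0, 0, -16]}, {"fingers": 55, "delta_pos": [72, 100, -150], "angular": [0, 0, -23]}, {"fingers": 55, "delta_pos": [95, 132, -150], "angular": [0, 0, -30]}])

```text
clock: 10.4
tool_pos: [0.5318, 0.0555, 0.2002]
orientation: [-180.0, 0.0, -18.3]
force: [0.7, -0.9, -2.8]
opening: 0.0692
gripper_force: 30.0
```

Run:
```python
from h import *
o=ctrl.get_obs(); print(o['opening'],o['force'],o['moment'],o['gripper_force'])
delta([.488,-.143,.20],0)
```

```text
0.06918396451574717 [ 0.65791217 -0.92141196 -2.82157862] [-0.10302126 -0.15106356 -0.01278567] 29.995793402194977
dpos [2.070e+01 2.022e+02 2.000e-01] rot [ -0.    0.  -18.3]
```

>>> apply_moves(deltas=[{"fingers": 55, "delta_pos": [3, 30, 0], "angular": [0, 0, -4]}, {"fingers": 55, "delta_pos": [7, 65, 0], "angular": [0, 0, -8]}, {"fingers": 55, "delta_pos": [11, 105, 0], "angular": [0, 0, -13]}, {"fingers": 55, "delta_pos": [15, 145, 0], "angular": [0, 0, -18.3]}, {"fingers": 55, "delta_pos": [19, 180, 10], "angular": [0, 0, -18.3]}, {"fingers": 55, "delta_pos": [20.7, 202, 30], "angular": [0, 0, -18.3]}, {"fingers": 55, "delta_pos": [20.7, 202, 55], "angular": [0, 0, -18.3]}, {"fingers": 55, "delta_pos": [20.7, 202, 75], "angular": [0, 0, -18.3]}, {"fingers": 55, "delta_pos": [20.7, 202, 82], "angular": [0, 0, -18.3]}, {"fingers": 55, "delta_pos": [20.7, 202, 82], "angular": [0, 0, -18.3]}])

```text
clock: 11.4
tool_pos: [0.4872, -0.1415, 0.1175]
orientation: [180.0, 0.1, -0.3]
force: [0.7, -0.2, -2.0]
opening: 0.0692
gripper_force: 30.0
```

Run:
```python
from h import *
im,pc=wrist('pics/w4.png')
s=np.ascontiguousarray(ctrl.snapshot('side')[:,:,::-1]); s=cv2.resize(s[170:330,215:375],(384,384),interpolation=cv2.INTER_CUBIC)
cv2.imwrite('pics/v4.png',np.hstack([im[:,60:470],s])[:, :800])
delta([.488,-.143,.118],0)
```

```text
dpos [-0.5  1.7  1. ] rot [ 0.  -0.1 -0.3]
```

View pics/v4.png

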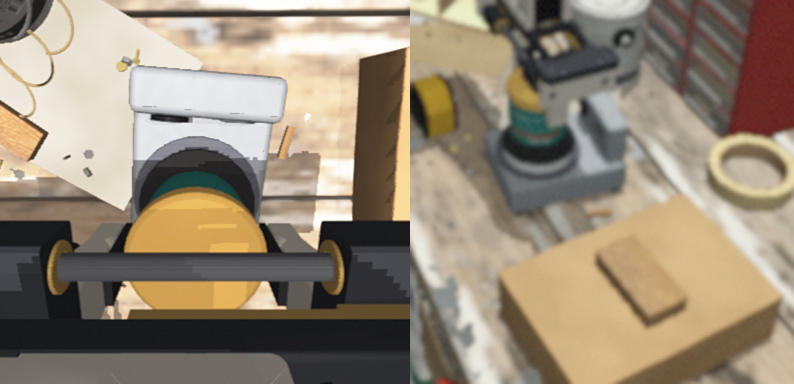

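The offcut lies flat on the carton, and the tub hangs upright over the pad, concentric with the collar arc (columns about 196 and 198). I'll press now.

>>> apply_moves(deltas=[{"fingers": 55, "delta_pos": [0, 1, 6], "angular": [0, 0, 0]}, {"fingers": 55, "delta_pos": [0, 1, 10], "angular": [0, 0, 0]}, {"fingers": 55, "delta_pos": [0, 1, 13], "angular": [0, 0, 0]}, {"fingers": 55, "delta_pos": [0, 1, 16], "angular": [0, 0, 0]}, {"fingers": 55, "delta_pos": [0, 1, 19], "angular": [0, 0, 0]}, {"fingers": 55, "delta_pos": [0, 1, 21], "angular": [0, 0, 0]}, {"fingers": 55, "delta_pos": [0, 1, 22], "angular": [0, 0, 0]}, {"fingers": 55, "delta_pos": [0, 1, 22], "angular": [0, 0, 0]}])

```text
clock: 12.3
tool_pos: [0.4882, -0.1424, 0.0969]
orientation: [180.0, -0.1, -0.3]
force: [-4.6, 2.4, 8.8]
opening: 0.0693
gripper_force: 30.0
```

>>> apply_moves(deltas=[{"fingers": 55, "delta_pos": [0, 0, 1], "angular": [0, 0, 0]}, {"fingers": 55, "delta_pos": [0, 0, 2], "angular": [0, 0, 0]}, {"fingers": 55, "delta_pos": [0, 0, 2.5], "angular": [0, 0, 0]}, {"fingers": 55, "delta_pos": [0, 0, 2.5], "angular": [0, 0, 0]}])

```text
clock: 12.7
tool_pos: [0.4886, -0.1425, 0.0966]
orientation: [180.0, -0.1, -0.2]
force: [-10.8, 6.0, 29.4]
opening: 0.0693
gripper_force: 30.0
```

The pad is on its stop: the force jumped to 29 N and z stayed at about 0.0966. I'll hold it there.

>>> apply_moves(deltas=[{"fingers": 55, "delta_pos": [0, 0, -0.5], "angular": [0, 0, 0]}, {"fingers": 55, "delta_pos": [0, 0, -0.5], "angular": [0, 0, 0]}, {"fingers": 55, "delta_pos": [0, 0, -0.5], "angular": [0, 0, 0]}, {"fingers": 55, "delta_pos": [0, 0, -0.5], "angular": [0, 0, 0]}, {"fingers": 55, "delta_pos": [0, 0, -0.5], "angular": [0, 0, 0]}, {"fingers": 55, "delta_pos": [0, 0, -0.5], "angular": [0, 0, 0]}, {"fingers": 55, "delta_pos": [0, 0, -0.5], "angular": [0, 0, 0]}, {"fingers": 55, "delta_pos": [0, 0, -0.5], "angular": [0, 0, 0]}, {"fingers": 55, "delta_pos": [0, 0, -0.5], "angular": [0, 0, 0]}, {"fingers": 55, "delta_pos": [0, 0, -0.5], "angular": [0, 0, 0]}])

```text
clock: 13.7
tool_pos: [0.4885, -0.1425, 0.0966]
orientation: [180.0, -0.1, -0.2]
force: [-9.6, 5.6, 24.2]
opening: 0.0695
gripper_force: 30.0
```

>>> apply_moves(deltas=[{"fingers": 55, "delta_pos": [0, 0, 0], "angular": [0, 0, 0]}, {"fingers": 55, "delta_pos": [0, 0, 0], "angular": [0, 0, 0]}, {"fingers": 55, "delta_pos": [0, 0, 0], "angular": [0, 0, 0]}, {"fingers": 55, "delta_pos": [0, 0, 0], "angular": [0, 0, 0]}, {"fingers": 55, "delta_pos": [0, 0, 0], "angular": [0, 0, 0]}, {"fingers": 55, "delta_pos": [0, 0, 0], "angular": [0, 0, 0]}])

```text
clock: 14.3
tool_pos: [0.4885, -0.1425, 0.0966]
orientation: [180.0, -0.1, -0.2]
force: [-9.5, 5.3, 24.3]
opening: 0.0688
gripper_force: 30.0
```

Run:
```python
from h import *
delta([.569,.2150,.20],-48.6)
```

```text
dpos [  79.2 -357.7 -103.3] rot [-0.  -0.1 48.4]
```

>>> apply_moves(deltas=[{"fingers": 55, "delta_pos": [0, 0, -5], "angular": [0, 0, 0]}, {"fingers": 55, "delta_pos": [0, 0, -12], "angular": [0, 0, 0]}, {"fingers": 55, "delta_pos": [0, 0, -25], "angular": [0, 0, 0]}, {"fingers": 55, "delta_pos": [0, 0, -50], "angular": [0, 0, 0]}, {"fingers": 55, "delta_pos": [0, 0, -80], "angular": [0, 0, 0]}, {"fingers": 55, "delta_pos": [3, -15, -100], "angular": [0, 0, 3]}, {"fingers": 55, "delta_pos": [10, -45, -106], "angular": [0, 0, 8]}, {"fingers": 55, "delta_pos": [18, -80, -106], "angular": [0, 0, 13]}, {"fingers": 55, "delta_pos": [26, -118, -106], "angular": [0, 0, 18]}, {"fingers": 55, "delta_pos": [34, -156, -106], "angular": [0, 0, 23]}])

```text
clock: 15.3
tool_pos: [0.5226, 0.0146, 0.2]
orientation: [-180.0, 0.0, -23.5]
force: [1.7, -0.6, -3.0]
opening: 0.069
gripper_force: 30.0
```

Run:
```python
from h import *
delta([.569,.2150,.20],-48.6)
```

```text
dpos [ -37.5 -202.2   -0. ] rot [-0.   0.  25.1]
```

>>> apply_moves(deltas=[{"fingers": 55, "delta_pos": [-7, -38, 0], "angular": [0, 0, 5]}, {"fingers": 55, "delta_pos": [-14, -76, 0], "angular": [0, 0, 10]}, {"fingers": 55, "delta_pos": [-21, -114, 0], "angular": [0, 0, 16]}, {"fingers": 55, "delta_pos": [-28, -150, 0], "angular": [0, 0, 21]}, {"fingers": 55, "delta_pos": [-34, -180, 0], "angular": [0, 0, 25]}, {"fingers": 55, "delta_pos": [-37, -196, 0], "angular": [0, 0, 25]}, {"fingers": 55, "delta_pos": [-37.5, -201, 0], "angular": [0, 0, 25]}, {"fingers": 55, "delta_pos": [-37.5, -201, 20], "angular": [0, 0, 25]}, {"fingers": 55, "delta_pos": [-37.5, -201, 50], "angular": [0, 0, 25]}, {"fingers": 55, "delta_pos": [-37.5, -201, 60], "angular": [0, 0, 25]}])

```text
clock: 16.3
tool_pos: [0.5658, 0.211, 0.1371]
orientation: [179.7, 0.1, -48.3]
force: [-0.5, -0.7, -3.4]
opening: 0.069
gripper_force: 30.0
```

Run:
```python
from h import *
delta([.5685,.2145,.051],-48.6)
```

```text
dpos [-0.7 -4.7 86.1] rot [0.3 0.1 0.3]
```

>>> apply_moves(deltas=[{"fingers": 55, "delta_pos": [0, -1, 20], "angular": [0, 0, 0]}, {"fingers": 55, "delta_pos": [0, -1, 40], "angular": [0, 0, 0]}, {"fingers": 55, "delta_pos": [0, -1, 55], "angular": [0, 0, 0]}, {"fingers": 55, "delta_pos": [0, -1, 65], "angular": [0, 0, 0]}, {"fingers": 55, "delta_pos": [0, -1, 70], "angular": [0, 0, 0]}, {"fingers": 55, "delta_pos": [0, -1, 70], "angular": [0, 0, 0]}])

```text
clock: 16.9
tool_pos: [0.5684, 0.2131, 0.07]
orientation: [180.0, -0.0, -48.3]
force: [0.0, 0.7, -2.3]
opening: 0.0691
gripper_force: 30.0
```

Run:
```python
from h import *
delta([.5685,.2145,.051],-48.6)
```

```text
dpos [-1. -1. 19.] rot [ 0.  -0.   0.3]
```

>>> apply_moves(deltas=[{"fingers": 55, "delta_pos": [-1, -1, 7], "angular": [0, 0, 0]}, {"fingers": 55, "delta_pos": [-1, -1, 13], "angular": [0, 0, 0]}, {"fingers": 55, "delta_pos": [-1, -1, 16], "angular": [0, 0, 0]}, {"fingers": 55, "delta_pos": [-1, -1, 18], "angular": [0, 0, 0]}, {"fingers": 55, "delta_pos": [-1, -1, 18.5], "angular": [0, 0, 0]}, {"fingers": 55, "delta_pos": [-1, -1, 18.5], "angular": [0, 0, 0]}])

```text
clock: 17.5
tool_pos: [0.5686, 0.2149, 0.0517]
orientation: [-180.0, -0.0, -48.3]
force: [0.4, 0.3, -3.5]
opening: 0.0694
gripper_force: 30.0
```

>>> apply_moves(deltas=[{"fingers": 55, "delta_pos": [0, 0, 0.7], "angular": [0, 0, 0]}, {"fingers": 55, "delta_pos": [0, 0, 1.2], "angular": [0, 0, 0]}, {"fingers": 55, "delta_pos": [0, 0, 1.2], "angular": [0, 0, 0]}])

```text
clock: 17.8
tool_pos: [0.5687, 0.2149, 0.0508]
orientation: [-180.0, -0.0, -48.3]
force: [-0.2, 0.1, 0.9]
opening: 0.0694
gripper_force: 30.0
```

The tub is in contact. Release gently, then rise.

>>> apply_moves(deltas=[{"fingers": 72, "delta_pos": [0, 0, 0], "angular": [0, 0, 0]}, {"fingers": 78, "delta_pos": [0, 0, 0], "angular": [0, 0, 0]}, {"fingers": 87, "delta_pos": [0, 0, 0], "angular": [0, 0, 0]}, {"fingers": 87, "delta_pos": [0, 0, 0], "angular": [0, 0, 0]}, {"fingers": 87, "delta_pos": [0, 0, -15], "angular": [0, 0, 0]}, {"fingers": 87, "delta_pos": [0, 0, -45], "angular": [0, 0, 0]}, {"fingers": 87, "delta_pos": [-10, 0, -90], "angular": [0, 0, 0]}, {"fingers": 87, "delta_pos": [-20, 0, -140], "angular": [0, 0, 0]}, {"fingers": 87, "delta_pos": [-22, 10, -190], "angular": [0, 0, 0]}, {"fingers": 87, "delta_pos": [-22, 10, -248], "angular": [0, 0, 0]}])

```text
clock: 18.8
tool_pos: [0.5453, 0.2243, 0.2907]
orientation: [-180.0, 0.0, -48.3]
force: [0.7, 1.2, -0.4]
opening: 0.0872
gripper_force: 0.0
```

>>> apply_moves(deltas=[{"fingers": 87, "delta_pos": [0, 0, 0], "angular": [0, 0, 0]}, {"fingers": 87, "delta_pos": [0, 0, 0], "angular": [0, 0, 0]}, {"fingers": 87, "delta_pos": [0, 0, 0], "angular": [0, 0, 0]}])

```text
clock: 19.1
tool_pos: [0.5459, 0.2244, 0.2875]
orientation: [179.9, 0.0, -48.3]
force: [0.1, -0.7, -0.3]
opening: 0.087
gripper_force: 0.0
```

Run:
```python
from h import *
im,pc=wrist('pics/w5.png'); print(tool()[:3,3])
k=proj(pc,[[.5685,.214,.076]]); print('expected lid px',k)
s=np.ascontiguousarray(ctrl.snapshot('side')[:,:,::-1]); s=cv2.resize(s[110:350,150:390],(384,384),interpolation=cv2.INTER_CUBIC)
cv2.imwrite('pics/v5.png',np.hstack([im[:,60:470],s]))
```

```text
[0.54589846 0.22432344 0.28704851]
expected lid px [[246.59883453 146.53840624]]
```

View pics/v5.png

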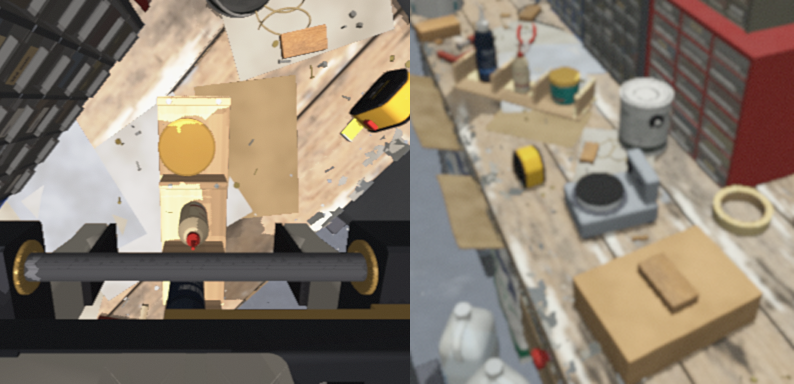

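The tub stands upright at (187+60, 146), which matches the expected (246.6,146.5). The offcut is flat on the carton, the pad is clear and the bystanders haven't moved.

```bash
python3 -c "
from plant import ctrl
print(ctrl.close_job())"
```

```text
the job is handed in; nothing more can be done
None
```

I handed the job in at about 19 s: the offcut lies flat on the carton, the tub was pressed fully down for about 1.6 s and stands back in its bay, and the last pictures show the oil bottle, glue bottle and tape measure still in place.

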